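# Present the chilling ball on its tray

## Task

Slide the white-topped hood by its red knob all the way along its rails to the far stop and leave it there, so that the little wooden tray under it is free. Then lift the tray by its upright handle, carry it without letting the loose steel ball leave its black dish and without knocking anything else, and hold it level and still, centred over the green round mat with its underside about 10 cm above the counter. Finish while still holding it there in the gripper: do not put it down or let go.

Things in the scene. Friction and masses are not known exactly. Their poses are not given: they have to be found in the camera images.
- station: Fixed aluminium base plate, 170 (x) x 350 (y) x 6 mm, a low dark rail along each long side (at x = -75 and +75 mm, tops 14 mm high). Origin on the counter under the middle of the tray's place and of the hood at joint value 0; the plate runs from y = -90 to +260 mm. Its +y axis is the way the hood slides open, z is up. Position and yaw vary.
- hood (a joint): Slide of the hood along the station's +y axis, in m: 0 = over the tray, 0.18 = far stop (tray fully free). Starts between 0 and 0.04. Resists with about 2 N friction and stays where it is left.
- hood_grip (a point): Middle of the red round upright knob on top of the hood: 24 mm in diameter, graspable 15 mm above and below this point, which is 132 mm above the counter. It stands on the middle of the hood, which is 162 (x) x 140 (y) mm, with a white top plate 106 to 111 mm above the counter, clear sides and open ends.
- tray: Loose wooden tray, 90 (x) x 150 (y) mm, 10 mm high, about 0.22 kg. Origin: centre of its underside, z up. Stands on the station's 6 mm plate, its y axis within 0.1 rad of the station's y axis. An upright handle rises from its centre. The black dish with the ball is towards its +y end, a cork inlay towards -y.
- tray_grip (a point): Middle of the dark wooden grip of the tray's handle, 68 mm straight above the tray's origin: 14 mm thick along the tray's x (close the fingers along x), 36 mm long along y, 36 mm tall (50 to 86 mm above the tray's underside).
- tray_dish (a point): Point fixed to the tray where the ball's centre is when the ball lies in the middle of the dish: 47 mm along the tray's +y from its origin, 24 mm above its underside. The round dish is 46 mm across and its rim stands only 5 mm above its floor.
- ball_center (a point): Centre of the loose polished steel ball, 36 mm in diameter, about 0.06 kg, which can roll a few mm within its dish.
- mat_green: Green round mat, 100 mm in diameter, 4 mm thick, fixed on the counter: the hand-over place. Origin at the centre of its underside.
- mat_blue: Blue round mat of the same size, fixed: not the one to use. The two mats' places may be swapped.
- milk_jar: Jar with red lid, 70 mm in diameter, 102 mm tall; origin at the centre of its underside. Leave it alone.
- sealed_cup: White cup with green lid, 97 x 108 mm, 126 mm tall; origin at the centre of its underside. Leave it alone.
- spice_jar: Small jar with red cap, 45 mm in diameter, 106 mm tall; origin at the centre of its underside. Leave it alone.
Things that resemble listed ones, but are neither listed nor needed, are in the scene too. Several things have the shape of the mat_green; the one meant has the colours described above.

How it is judged:
On the way, in this order (a step that is already met when the one before it is completed fails the run):
1. the hood is at its far stop while the tray still stands in its place (value of joint hood above 0.174 m and distance of tray from where it was at the start of the episode below 0.015 m and distance between ball_center and tray_dish below 0.02 m), for 0.2 s.
2. the tray is lifted clear of the plate in the fingers, the ball in its dish (height (world z) of tray above 0.03 m and contact force between the fingers and tray above 1 N and distance between ball_center and tray_dish below 0.02 m), for 0.2 s.
At the end, for the whole second after the job is handed in: Hood within 6 mm of its far stop; tray held in the fingers, under 2 cm/s, level within 7 degrees, centre within 30 mm of the green mat's centre, underside 60 to 140 mm above the counter; ball in its dish (within 20 mm of the dish point); jars and cup moved under 20 mm (value of joint hood above 0.174 m and contact force between the fingers and tray above 1 N and distance between ball_center and tray_dish below 0.02 m and horizontal distance between tray and mat_green below 0.03 m and height (world z) of tray between 0.06 and 0.14 m and angle between tray's own z axis and vertical below 0.12 rad and linear speed of tray below 0.02 m/s and distance of each of milk_jar, sealed_cup, spice_jar from where it was at the start of the episode below 0.02 m); the arm keeps its last pose, push and grip.
It fails at once if the ball leaves its dish (distance between ball_center and tray_dish above 0.02 m).
It fails at once if a jar or the cup is pushed or knocked over (distance of any of milk_jar, sealed_cup, spice_jar from where it was at the start of the episode above 0.02 m).
It also fails if it takes over 51 s, if anything falls off the work surface, if the arm or the gripper's body presses on something with over 40 N, if the wrist force passes 120 N, or if a joint passes its speed limit or range.

## Robot

A 6-joint arm with a two-finger parallel gripper is mounted at the origin on a cart in front of the work surface, level with it; the furniture and walls round the work are solid. World frame = base frame: x ahead of the robot, y to its left, z up, the work surface at z = 0. Lengths are in m, angles in rad, forces in N, time in s.
With the tool pointing down it reaches from about 0.375 to 0.975 m from the base axis. Payload 3.8 kg.
Tool frame: the origin (TCP) lies midway between the tips of the shut fingers; the grasp point (between the pads) lies 19 mm behind it; z points along the fingers, y is the line along which they close (so a half turn about z gives the same grasp; the last joint's range is limited). The gripper opens to 85 mm and grips with 20 to 120 N. Pads are 22 mm wide; open, the fingers measure 114 mm over their backs; the gripper's body (76 mm by 85 mm) begins 54 mm behind the grasp point. The pads swing forward as they close: fully open they stand 13 mm farther back than shut.
Start: joints at [1.167, 0.264, 1.604, -0, 1.274, -0.037], TCP at [0.242, 0.63, 0.231] pointing down, gripper open.
Joint ranges: [-2.63, 2.63], [-0.94, 2.18], [0.31, 2.57], [-1.31, 4.45], [0, 2.66], [-2.55, 2.55]. Speed limits (rad/s): [2.57, 2.57, 3.14, 3.14, 3.14, 3.14].

## Interface

Orientations are given as a rotation vector (axis times angle).
In Python, from workcell import bot, cams gives the robot as it stands.
- The arm moves only by the tool play_rows, never from a script. Its argument "rows" is a list of rows, each a list of 2 entries, a list of its own where there are three numbers: the shift along the tool's x, y, z scaled (see below), then the turn, a rotation vector about the tool's x, y, z scaled (see below). A call has 1 to 20 rows; each row is the pose to reach, as a shift and turn from the pose commanded when the call began, along the tool's axes at that moment; what a row does not reach only later rows make up. The controller multiplies each number of a shift by 250 mm and each number of a turn by 45 degrees. A row lasts 1/12 s, in which the tool goes at most 41.7 mm and 7.16 degrees, less where a joint would pass 70% of its speed; a pose out of reach is approached as far as the arm can. A call with a number of a shift or a turn outside -1 to 1 is refused whole. A call with a gripper value outside its range is refused whole. "claw" is the opening, from -1 (shut) to 1 (fully open), set as the call begins (left out, the last holds). The fingers move at their own pace and stop on an object; "newtons" is the grip in N (left out, the last holds). Time passes only in rows, so rows that repeat a pose let the fingers close. It gives the time, the measured TCP pose, the force, the opening and the grip force at its end, in the units of the state.
- bot.read_state(): the state, without advancing time (a new reading comes with each control period).
- cams.read_camera(name): name is "scene" or "side" or "wrist"; returns a dict with "image" (480x640x3 uint8, red, green, blue), "K" (3x3 intrinsics, pixels), "T" (4x4, takes a point from camera to world coordinates); the wrist camera has in their place "mount" (4x4, takes a point from camera to tool coordinates, whose origin is the TCP and whose axes are the flange's). Camera axes: x right, y down, z forward; pixel columns grow to the right and rows downward; lengths in m; the calibration is good to about 2 mm. A picture is of the moment at which its call begins: read the wrist's pose just before it. There is no depth.
- bot.finish_job(): hands the job in; it is judged then, once.
The state is a dict: "time": time; "q": joint angles; "joint_vel": joint speeds; "joint_torque": joint torques, N m; "tool_pos": TCP position; "tcp_rot": TCP orientation; "wrist_force": force on the tool from outside, world axes, zero at the start; "torque": the same for the moment, N m; "width": opening from 0.0 (shut) to 1.0 (fully open); "grip_force": force on a finger pad.
Only numpy, scipy, OpenCV 4.12 (cv2) and the standard library are available. Lean on these libraries where they do the work, as an engineer would, in place of code of your own. Each camera call takes 0.05 s, during which the arm holds its last target. There are 200 camera calls.

## Working session

There is one attempt and no reset: what is moved stays moved. The work goes in short steps, Python scripts to look and compute and a tool call to move; the robot and the scene stay as the last step left them, time stands still between calls to the robot, and variables do not carry over. Pictures are saved under pics/ and viewed, at most 10 in all, crops included, and the job is handed in when it is done.

Besides the shell and the picture viewer there is one more tool, called after "Call:" by a JSON object that holds its "name" and its "arguments", one argument or row to a line. play_rows: Moves the arm, as the interface text tells. Its arguments: {"type":"object","properties":{"rows":{"type":"array","items":{"type":"array"}},"claw":{"type":"number"},"newtons":{"type":"number"}},"required":["rows"]}

```bash
mkdir -p pics; cat > h.py <<'E'
import numpy as np, cv2
from scipy.spatial.transform import Rotation as R
from workcell import bot, cams
def cam(name):
    s=bot.read_state(); c=cams.read_camera(name)
    if name=="wrist":
        T=np.eye(4); T[:3,:3]=R.from_rotvec(s["tcp_rot"]).as_matrix(); T[:3,3]=s["tool_pos"]; c["T"]=T@c["mount"]
    return c
def ray(c,uv,z):
    d=c["T"][:3,:3]@np.linalg.inv(c["K"])@[uv[0],uv[1],1]; o=c["T"][:3,3]
    return o+d*(z-o[2])/d[2]
def save(c,n): cv2.imwrite("pics/"+n,c["image"][:,:,::-1])
E
python3 - <<'E'
from h import *
s=bot.read_state(); print({k:np.round(v,3) for k,v in s.items()}); print(R.from_rotvec(s["tcp_rot"]).as_matrix().round(3))
for n in ["scene","side","wrist"]:
    c=cam(n); save(c,n+"0.png"); print(n,c["T"].round(3).tolist(),c["K"][0])
E
```

```text
{'time': np.float64(0.0), 'q': array([ 1.167,  0.265,  1.605,  0.   ,  1.274, -0.037]), 'joint_vel': array([-0.001, -0.   , -0.001, -0.001, -0.   , -0.   ]), 'joint_torque': array([ 2.0000e-03, -5.1509e+01, -3.6733e+01,  0.0000e+00,  1.2000e-02,
       -0.0000e+00]), 'tool_pos': array([0.242, 0.629, 0.23 ]), 'tcp_rot': array([-5.730e-01, -3.088e+00,  3.000e-03]), 'wrist_force': array([-0.129, -1.345,  0.399]), 'torque': array([ 0.042, -0.005, -0.043]), 'grip_force': np.float64(0.0), 'width': np.float64(1.002)}
[[-0.933  0.359 -0.001]
 [ 0.359  0.933 -0.002]
 [ 0.    -0.002 -1.   ]]
scene [[0.817, -0.35, 0.459, -0.006], [-0.577, -0.519, 0.631, -0.924], [0.017, -0.78, -0.626, 0.924], [0.0, 0.0, 0.0, 1.0]] [556.30219018   0.         319.85425314]
side [[0.979, -0.115, 0.17, 0.361], [-0.205, -0.561, 0.802, -1.131], [0.003, -0.82, -0.573, 0.858], [0.0, 0.0, 0.0, 1.0]] [534.27691215   0.         315.31956619]
wrist [[0.358, 0.889, 0.287, 0.169], [0.934, -0.34, -0.113, 0.658], [-0.003, 0.308, -0.951, 0.372], [0.0, 0.0, 0.0, 1.0]] [428.09174155   0.         324.63710861]
```

View pics/scene0.png

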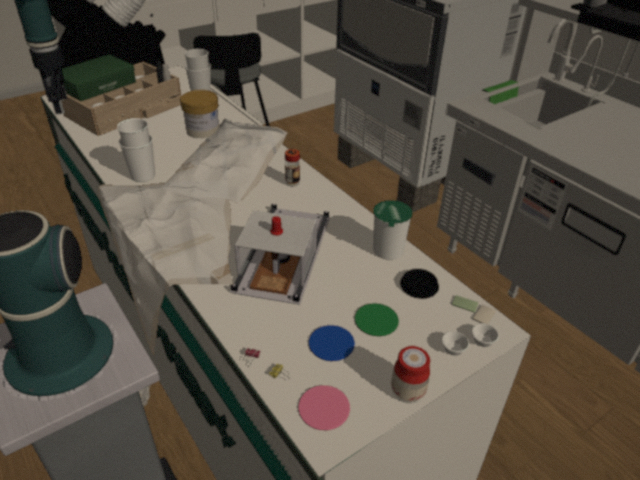

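View pics/side0.png

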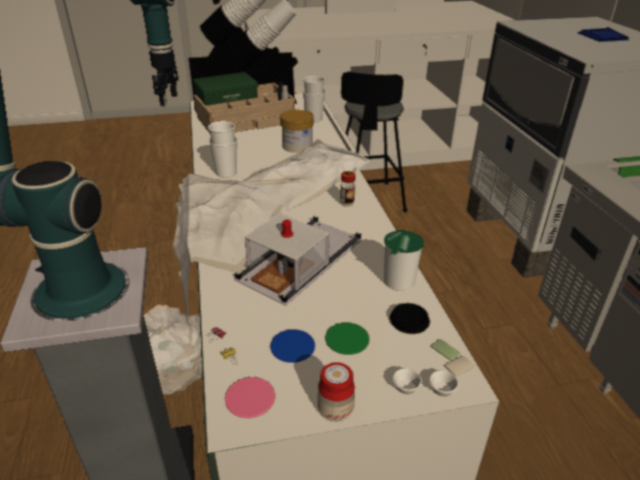

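The scene view shows the knob at (277,226), the green mat at (377,320), the jar at (411,373), the cup at (392,230) and the spice jar at (292,168). In the side view the knob is at (287,228) and the green mat at (347,338). Next I measure these and enlarge the station.

```bash
cat >> h.py <<'E'
def tri(c1,u1,c2,u2):
    P=[c["K"]@np.linalg.inv(c["T"])[:3] for c in (c1,c2)]
    X=cv2.triangulatePoints(P[0],P[1],np.float64(u1).reshape(2,1),np.float64(u2).reshape(2,1)); X=(X[:3]/X[3]).ravel()
    r=[ (lambda p:p[:2]/p[2])(Pi@np.r_[X,1])-u for Pi,u in zip(P,(u1,u2))]
    return X,np.abs(r).max()
def blob(c,lo,hi,box):
    h=cv2.cvtColor(c["image"],cv2.COLOR_RGB2HSV); m=cv2.inRange(h,lo,hi)
    if lo[0]==0: m|=cv2.inRange(h,(170,)+lo[1:],(180,)+hi[1:])
    x0,y0,x1,y1=box; k=np.zeros_like(m); k[y0:y1,x0:x1]=m[y0:y1,x0:x1]
    n,_,st,ce=cv2.connectedComponentsWithStats(k); i=1+np.argmax(st[1:,4]); return ce[i],st[i]
E
python3 - <<'E'
from h import *
a,b=cam("scene"),cam("side")
red=((0,130,60),(8,255,255)); gr=((50,100,30),(85,255,255)); 
k1,s1=blob(a,*red,(255,205,300,245)); k2,s2=blob(b,*red,(270,210,305,245))
print("knob",k1,s1,k2,s2,tri(a,k1,b,k2))
for c,bx in((a,(345,295,410,345)),(b,(315,315,380,360))):
    g,s=blob(c,*gr,bx); print("mat",g,s,ray(c,g,.004))
for n,z,u1,u2,l,bx1,bx2 in(("cup",.126,0,0,gr,(365,195,415,228),(380,228,430,256)),("spice",.106,0,0,red,(280,145,305,162),(335,168,360,185)),("milk",.102,0,0,red,(390,340,435,385),(315,360,360,400))):
    p,_=blob(a,*l,bx1);q,_=blob(b,*l,bx2);print(n,tri(a,p,b,q))
for n,c,(x,y) in(("ca",a,(215,190)),("cb",b,(225,205))):
    cv2.imwrite(f"pics/{n}.png",cv2.resize(c["image"][y:y+120,x:x+150,::-1],None,fx=5,fy=5,interpolation=cv2.INTER_CUBIC))
E
```

```text
knob [276.32919255 226.02484472] [271 217  12  18 161] [286.46540881 228.74842767] [281 220  12  18 159] (array([ 0.52229688, -0.02121003,  0.12468677]), np.float64(0.3701067374745435))
mat [376.12560386 319.28309179] [ 355  304   43   31 1035] [ 0.60716812 -0.30175317  0.004     ]
mat [346.90229885 338.02681992] [ 326  323   43   31 1044] [ 0.60855826 -0.30646339  0.004     ]
cup (array([ 0.79381343, -0.12963118,  0.12142657]), np.float64(0.44277754076625797))
spice (array([0.76006986, 0.27391526, 0.09228051]), np.float64(0.06315398939574379))
milk (array([ 0.53833964, -0.48680956,  0.070928  ]), np.float64(0.08250939554358183))
```

View pics/ca.png

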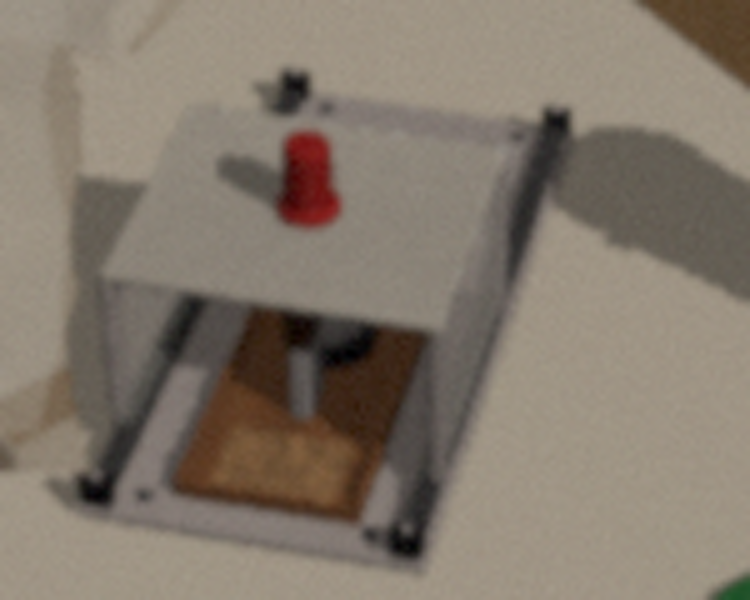

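View pics/cb.png

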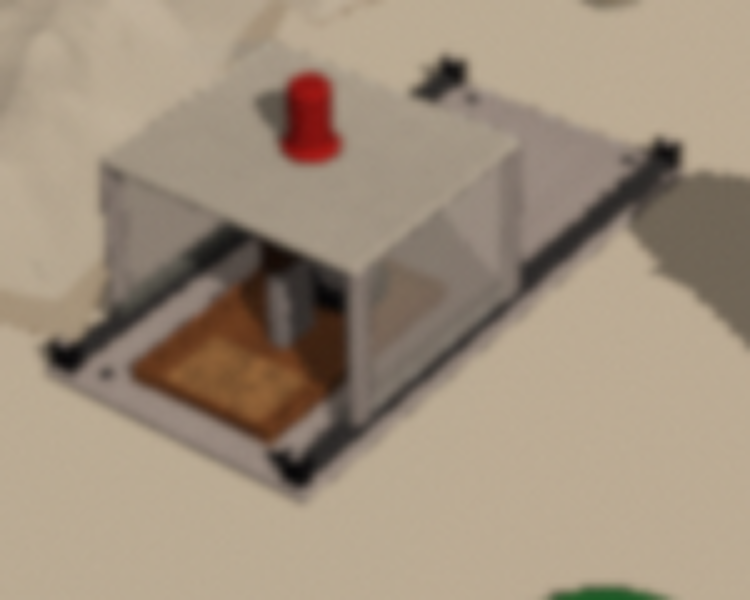

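The crops show the four rail ends. In the scene crop they are (97,480), (407,535), (556,118) and (294,78). In the side crop they are (65,352), (293,465), (663,150) and (450,70). The open direction points away from the cork end.

```bash
python3 - <<'E'
from h import *
a,b=cam("scene"),cam("side")
A=np.array([(97,480),(407,535),(556,118),(294,78)])/5+[215,190]
B=np.array([(65,352),(293,465),(663,150),(450,70)])/5+[225,205]
X=[]
for p,q in zip(A,B):
    x,r=tri(a,p,b,q); X.append((ray(a,p,.018)+ray(b,q,.018))/2); print(x.round(3),r.round(2),X[-1].round(3))
X=np.array(X)
print(np.linalg.norm(X-np.roll(X,-1,0),axis=1))
near=(X[0]+X[1])/2; far=(X[2]+X[3])/2; y=(far-near)[:2]; y/=np.linalg.norm(y)
c=(X.mean(0))[:2]; o=c-.085*y; xd=np.array([y[1],-y[0]])
print("ydir",y,np.degrees(np.arctan2(y[1],y[0])),"origin",o)
k=np.array([.5223,-.0212]); print("knob in station",(k-o)@xd,(k-o)@y)
E
```

```text
[ 0.391 -0.039  0.012] 0.93 [ 0.39  -0.046  0.018]
[ 0.491 -0.153  0.015] 0.73 [ 0.49  -0.157  0.018]
[0.739 0.074 0.015] 0.47 [0.737 0.069 0.018]
[0.64  0.191 0.01 ] 0.94 [0.637 0.179 0.018]
[0.14919723 0.33466638 0.14863613 0.33359428]
ydir [0.7381705 0.6746142] 42.42419780515696 origin [ 0.50069827 -0.04579884]
knob in station -0.0035853039877208857 0.03254048993919399
```

```bash
cat >> h.py <<'E'
def down(th):  # tool z down, tool y (closing line) at world angle th deg
    t=np.radians(th); y=np.array([np.cos(t),np.sin(t),0]); z=np.array([0,0,-1.]); return np.array([np.cross(y,z),y,z]).T
def here():
    s=bot.read_state(); return np.array(s["tool_pos"]),R.from_rotvec(s["tcp_rot"]).as_matrix()
def step(p,M,p2,M2): 
    print(np.round(M.T@(np.array(p2)-p)/.25,3).tolist(),np.round(R.from_matrix(M.T@M2).as_rotvec()/(np.pi/4),3).tolist())
E
python3 - <<'E'
from h import *
p,M=here()
for f,th in((1/3,30),(2/3,-9),(1,-47.6)):
    p2=(1-f)*np.array([.242,.63,.231])+f*np.array([.522,-.021,.24]); M2=down(th)
    step(p,M,p2,M2); p,M=p2,M2
E
```

```text
[-0.66, -0.676, -0.012] [-0.001, 0.0, 0.866]
[-0.938, -0.111, -0.012] [0.0, 0.0, 0.867]
[-0.799, 0.505, -0.012] [0.0, 0.0, 0.858]
```

Call:
{"name": "play_rows", "arguments": {
  "rows": [
    [[-0.33,-0.338,-0.006],[0,0,0.43]],
    [[-0.66,-0.676,-0.012],[0,0,0.866]],
    [[-0.66,-0.676,-0.012],[0,0,0.866]],
    [[-0.66,-0.676,-0.012],[0,0,0.866]],
    [[-0.66,-0.676,-0.012],[0,0,0.866]],
    [[-0.66,-0.676,-0.012],[0,0,0.866]],
    [[-0.66,-0.676,-0.012],[0,0,0.866]]
  ],
  "claw": 1
}}

```text
time: 0.93
tool_pos: [0.337, 0.4088, 0.2345]
tcp_rot: [1.578, 2.715, -0.002]
wrist_force: [-0.6, -0.0, -1.4]
width: 1.0
grip_force: 0.0
```

Call:
{"name": "play_rows", "arguments": {
  "rows": [
    [[-0.938,-0.111,-0.012],[0,0,0.867]],
    [[-0.938,-0.111,-0.012],[0,0,0.867]],
    [[-0.938,-0.111,-0.012],[0,0,0.867]],
    [[-0.938,-0.111,-0.012],[0,0,0.867]],
    [[-0.938,-0.111,-0.012],[0,0,0.867]],
    [[-0.938,-0.111,-0.012],[0,0,0.867]],
    [[-0.938,-0.111,-0.012],[0,0,0.867]]
  ]
}}

```text
time: 1.52
tool_pos: [0.4306, 0.1928, 0.2377]
tcp_rot: [2.393, 2.032, 0.001]
wrist_force: [0.4, 0.4, -0.4]
width: 1.003
grip_force: 0.0
```

Call:
{"name": "play_rows", "arguments": {
  "rows": [
    [[-0.8,0.505,-0.012],[0,0,0.858]],
    [[-0.8,0.505,-0.012],[0,0,0.858]],
    [[-0.8,0.505,-0.012],[0,0,0.858]],
    [[-0.8,0.505,-0.012],[0,0,0.858]],
    [[-0.8,0.505,-0.012],[0,0,0.858]],
    [[-0.8,0.505,-0.012],[0,0,0.858]],
    [[-0.8,0.505,-0.012],[0,0,0.858]],
    [[-0.8,0.505,-0.012],[0,0,0.858]]
  ]
}}

```text
time: 2.18
tool_pos: [0.5229, -0.0212, 0.2402]
tcp_rot: [-2.929, -1.134, -0.0]
wrist_force: [0.2, 0.5, -0.4]
width: 0.997
grip_force: 0.0
```

```bash
python3 - <<'E'
from h import *
p,M=here(); print(p,M.round(3).tolist())
c=cam("wrist"); save(c,"w1.png"); print(c["T"].round(3).tolist())
k,s=blob(c,(0,130,60),(8,255,255),(0,0,640,480)); print(k,s,ray(c,k,.132))
E
```

```text
[ 0.52287492 -0.02122527  0.2401549 ] [[0.739, 0.674, -0.0], [0.674, -0.739, 0.001], [0.0, -0.001, -1.0]]
[[0.674, -0.703, -0.228, 0.582], [-0.739, -0.641, -0.207, 0.032], [-0.0, 0.308, -0.951, 0.382], [0.0, 0.0, 0.0, 1.0]]
[325.89597001 243.8814433 ] [ 302  216   48   58 2134] [ 0.52321531 -0.02247979  0.132     ]
```

View pics/w1.png

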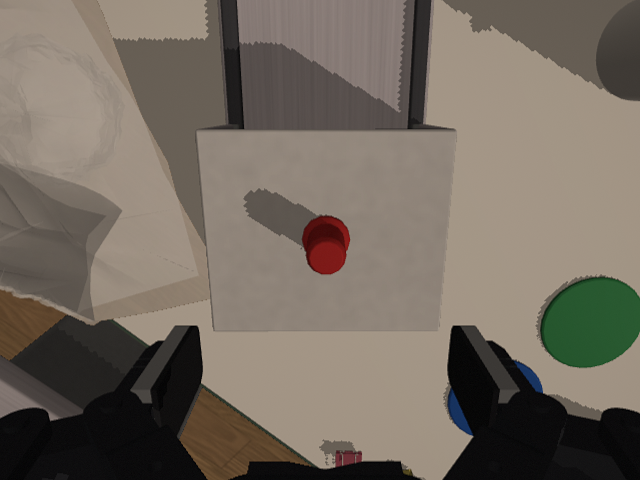

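The wrist view shows the hood square in the frame, with top corners (198,129) and (456,129), bottom corners (440,331) and (214,331), and the knob cap at (326,255).

```bash
python3 - <<'E'
from h import *
c=cam("wrist")
X=np.array([ray(c,u,.111) for u in((198,129),(456,129),(440,331),(214,331))]); print(X.round(4).tolist(),np.linalg.norm(X-np.roll(X,-1,0),axis=1),X.mean(0))
print("cap",ray(c,(326,255),.147))
d=X[1]-X[0]; e=X[2]-X[3]; print(np.degrees(np.arctan2(d[1],d[0])),np.degrees(np.arctan2(e[1],e[0])))
p,M=here(); step(p,M,[.523,-.0222,.122],down(-47.6))
E
```

```text
[[0.5193, 0.0816, 0.111], [0.6259, -0.0349, 0.111], [0.5246, -0.1299, 0.111], [0.4159, -0.0113, 0.111]] [0.15789479 0.13888405 0.16092035 0.13895349] [ 0.52144094 -0.02362704  0.111     ]
cap [ 0.52121697 -0.02285915  0.147     ]
-47.53731799538919 -47.51080981186066
[-0.004, 0.01, 0.472] [-0.002, -0.0, 0.002]
```

Call:
{"name": "play_rows", "arguments": {
  "rows": [
    [[-0.007,0.002,0.12],[0,0,0]],
    [[-0.007,0.002,0.24],[0,0,0]],
    [[-0.007,0.002,0.34],[0,0,0]],
    [[-0.007,0.002,0.42],[0,0,0]],
    [[-0.007,0.002,0.46],[0,0,0]],
    [[-0.007,0.002,0.468],[0,0,0]],
    [[-0.007,0.002,0.468],[0,0,0]]
  ]
}}

```text
time: 2.87
tool_pos: [0.5209, -0.0214, 0.1231]
tcp_rot: [-2.927, -1.138, 0.001]
wrist_force: [0.1, -0.2, 0.6]
width: 1.0
grip_force: 0.0
```

Call:
{"name": "play_rows", "arguments": {
  "rows": [
    [[0,0,0],[0,0,0]],
    [[0,0,0],[0,0,0]],
    [[0,0,0],[0,0,0]],
    [[0,0,0],[0,0,0]],
    [[0,0,0],[0,0,0]],
    [[0,0,0],[0,0,0]],
    [[0,0,0],[0,0,0]],
    [[0,0,0],[0,0,0]],
    [[0,0,0],[0,0,0]],
    [[0,0,0],[0,0,0]]
  ],
  "claw": -1,
  "newtons": 40
}}

```text
time: 3.7
tool_pos: [0.5219, -0.0229, 0.1243]
tcp_rot: [2.928, 1.135, 0.002]
wrist_force: [-1.7, -0.3, 6.3]
width: 0.262
grip_force: 39.4
```

Call:
{"name": "play_rows", "arguments": {
  "rows": [
    [[0.02,0,0],[0,0,0]],
    [[0.06,0,0],[0,0,0]],
    [[0.11,0,0],[0,0,0]],
    [[0.17,0,0],[0,0,0]],
    [[0.23,0,0],[0,0,0]],
    [[0.29,0,0],[0,0,0]],
    [[0.35,0,0],[0,0,0]],
    [[0.41,0,0],[0,0,0]],
    [[0.46,0,0],[0,0,0]],
    [[0.5,0,0],[0,0,0]],
    [[0.53,0,0],[0,0,0]],
    [[0.54,0,0],[0,0,0]],
    [[0.55,0,0],[0,0,0]]
  ]
}}

```text
time: 4.78
tool_pos: [0.6236, 0.07, 0.1243]
tcp_rot: [2.928, 1.136, 0.001]
wrist_force: [-1.1, -1.9, 6.8]
width: 0.265
grip_force: 39.7
```

Call:
{"name": "play_rows", "arguments": {
  "rows": [
    [[0.01,0,0],[0,0,0]],
    [[0.02,0,0],[0,0,0]],
    [[0.02,0,0],[0,0,0]]
  ]
}}

```text
time: 5.03
tool_pos: [0.6274, 0.0734, 0.1243]
tcp_rot: [2.928, 1.136, 0.002]
wrist_force: [-0.8, -0.8, 5.6]
width: 0.262
grip_force: 39.6
```

Call:
{"name": "play_rows", "arguments": {
  "rows": [
    [[0.01,0,0],[0,0,0]],
    [[0.02,0,0],[0,0,0]],
    [[0.02,0,0],[0,0,0]]
  ]
}}

```text
time: 5.28
tool_pos: [0.6309, 0.0767, 0.1243]
tcp_rot: [2.928, 1.136, 0.002]
wrist_force: [-0.4, -1.3, 5.0]
width: 0.26
grip_force: 39.6
```

Call:
{"name": "play_rows", "arguments": {
  "rows": [
    [[0.01,0,0],[0,0,0]],
    [[0.016,0,0],[0,0,0]],
    [[0.016,0,0],[0,0,0]]
  ]
}}

```text
time: 5.53
tool_pos: [0.6338, 0.0793, 0.1243]
tcp_rot: [2.928, 1.136, 0.002]
wrist_force: [-0.7, -0.5, 5.2]
width: 0.263
grip_force: 39.6
```

Call:
{"name": "play_rows", "arguments": {
  "rows": [
    [[0.008,0,0],[0,0,0]],
    [[0.016,0,0],[0,0,0]],
    [[0.016,0,0],[0,0,0]]
  ]
}}

```text
time: 5.78
tool_pos: [0.6344, 0.0799, 0.1242]
tcp_rot: [2.927, 1.136, -0.008]
wrist_force: [-8.4, -6.8, 11.5]
width: 0.263
grip_force: 40.2
```

Call:
{"name": "play_rows", "arguments": {
  "rows": [
    [[0.008,0,0],[0,0,0]],
    [[0.016,0,0],[0,0,0]],
    [[0.016,0,0],[0,0,0]]
  ]
}}

```text
time: 6.03
tool_pos: [0.6344, 0.08, 0.1242]
tcp_rot: [2.925, 1.136, -0.021]
wrist_force: [-16.3, -15.3, 17.7]
width: 0.263
grip_force: 40.8
```

Call:
{"name": "play_rows", "arguments": {
  "rows": [
    [[-0.014,0,0],[0,0,0]],
    [[-0.027,0,0],[0,0,0]],
    [[-0.027,0,0],[0,0,0]]
  ]
}}

```text
time: 6.28
tool_pos: [0.6341, 0.0796, 0.1243]
tcp_rot: [2.929, 1.135, 0.001]
wrist_force: [-1.0, -0.7, 6.3]
width: 0.265
grip_force: 39.7
```

Call:
{"name": "play_rows", "arguments": {
  "rows": [
    [[0,0,0],[0,0,0]],
    [[0,0,0],[0,0,0]],
    [[0,0,0],[0,0,0]],
    [[0,0,0],[0,0,0]],
    [[0,0,0],[0,0,0]],
    [[0,0,0],[0,0,0]],
    [[0,0,0],[0,0,0]],
    [[0,0,0],[0,0,0]]
  ],
  "claw": 1
}}

```text
time: 6.95
tool_pos: [0.6341, 0.0804, 0.1232]
tcp_rot: [-2.929, -1.136, 0.0]
wrist_force: [1.2, -0.6, 0.2]
width: 0.998
grip_force: 0.0
```

Call:
{"name": "play_rows", "arguments": {
  "rows": [
    [[0,0,-0.1],[0,0,0]],
    [[0,0,-0.22],[0,0,0]],
    [[0,0,-0.36],[0,0,0]],
    [[0,0,-0.5],[0,0,0]],
    [[-0.12,0,-0.52],[0,0,0]],
    [[-0.28,0,-0.52],[0,0,0]],
    [[-0.44,0,-0.52],[0,0,0]],
    [[-0.6,0,-0.52],[0,0,0]],
    [[-0.72,0,-0.52],[0,0,0]],
    [[-0.72,0,-0.52],[0,0,0]],
    [[-0.72,0,-0.52],[0,0,0]]
  ]
}}

```text
time: 7.87
tool_pos: [0.5003, -0.0418, 0.2537]
tcp_rot: [2.93, 1.132, 0.002]
wrist_force: [-0.6, 0.3, -0.3]
width: 0.994
grip_force: 0.0
```

```bash
python3 - <<'E'
from h import *
p,M=here(); print(p,M.round(3).tolist())
c=cam("wrist"); save(c,"w2.png")
E
```

```text
[ 0.50033617 -0.04179864  0.25371664] [[0.74, 0.672, 0.001], [0.672, -0.74, 0.0], [0.001, 0.001, -1.0]]
```

View pics/w2.png

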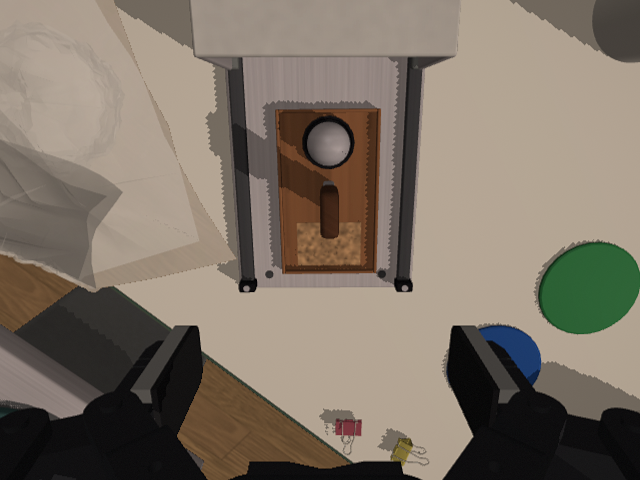

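The wrist view shows the tray free with the ball in its dish. Tray corners are (276,108), (380,109), (376,272) and (285,273), the handle runs from (329,184) to (329,238), the ball is at (328,143) and the green mat is near (590,288).

```bash
python3 - <<'E'
from h import *
c=cam("wrist")
X=np.array([ray(c,u,.016) for u in((276,108),(380,109),(376,271.5),(285,273))]); print(np.linalg.norm(X-np.roll(X,-1,0),axis=1),"centre",X.mean(0))
a=lambda d:np.degrees(np.arctan2(d[1],d[0]))
print("x-edges",a(X[1]-X[0]),a(X[2]-X[3]),"y-edges",a(X[0]-X[3]),a(X[1]-X[2]))
for v in((329,185),(329,210),(329,237)): print("handle",ray(c,v,.092))
print("ball",ray(c,(328,143),.03))
g,s=blob(c,(50,100,30),(85,255,255),(500,200,640,380)); print("mat",g,s,ray(c,g,.004))
h=cv2.cvtColor(c["image"],cv2.COLOR_RGB2HSV)
# handle mask: darker/less saturated than the tray
print(h[200,300:360:4].tolist()); print(h[225,300:360:4].tolist()); print(h[180:246:4,329].tolist())
E
```

```text
[0.08793068 0.14730223 0.08663807 0.1496203 ] centre [ 0.50769295 -0.04202068  0.016     ]
x-edges -48.18753974384983 -46.67769946689142 y-edges 43.619702200778185 43.133470723173765
handle [ 0.52342873 -0.0260706   0.092     ]
handle [ 0.50997245 -0.03840817  0.092     ]
handle [ 0.49487342 -0.05225193  0.092     ]
ball [ 0.54136272 -0.00941458  0.03      ]
mat [588.57534439 289.05186955] [ 538  244  102   91 7114] [ 0.6101681  -0.29849914  0.004     ]
[[11, 158, 110], [11, 158, 110], [12, 165, 68], [12, 163, 69], [12, 158, 63], [10, 158, 34], [10, 165, 54], [11, 163, 58], [12, 171, 58], [11, 163, 58], [12, 159, 112], [11, 159, 114], [12, 158, 108], [12, 158, 108], [12, 157, 109]]
[[14, 131, 136], [14, 132, 122], [14, 134, 122], [13, 132, 112], [14, 133, 136], [12, 145, 51], [10, 158, 55], [10, 159, 61], [10, 158, 66], [10, 161, 68], [15, 131, 136], [14, 132, 120], [14, 132, 149], [14, 134, 145], [14, 133, 125]]
[[11, 159, 98], [4, 25, 71], [10, 164, 28], [10, 164, 28], [11, 161, 46], [11, 164, 59], [10, 162, 63], [10, 166, 63], [10, 165, 62], [11, 163, 61], [10, 167, 61], [11, 162, 63], [10, 162, 63], [11, 162, 66], [11, 163, 58], [14, 135, 121], [13, 133, 121]]
```

```bash
python3 - <<'E'
from h import *
p,M=here(); step(p,M,[.5073,-.042,.056],down(-46.6))
E
```

```text
[0.012, 0.018, 0.791] [0.001, -0.002, -0.023]
```

Call:
{"name": "play_rows", "arguments": {
  "rows": [
    [[0.012,0.018,0.1],[0,0,-0.023]],
    [[0.012,0.018,0.22],[0,0,-0.023]],
    [[0.012,0.018,0.34],[0,0,-0.023]],
    [[0.012,0.018,0.46],[0,0,-0.023]],
    [[0.012,0.018,0.56],[0,0,-0.023]],
    [[0.012,0.018,0.64],[0,0,-0.023]],
    [[0.012,0.018,0.7],[0,0,-0.023]],
    [[0.012,0.018,0.75],[0,0,-0.023]],
    [[0.012,0.018,0.78],[0,0,-0.023]],
    [[0.012,0.018,0.79],[0,0,-0.023]],
    [[0.012,0.018,0.79],[0,0,-0.023]]
  ]
}}

```text
time: 8.88
tool_pos: [0.5065, -0.0417, 0.0551]
tcp_rot: [-2.918, -1.163, 0.002]
wrist_force: [-0.3, -0.6, 0.4]
width: 1.0
grip_force: 0.0
```

```bash
python3 - <<'E'
from h import *
p,M=here(); print(p,bot.read_state()["wrist_force"])
c=cam("wrist"); save(c,"w3.png")
E
```

```text
[ 0.50651286 -0.04169377  0.05512617] [-0.3383144  -0.60461665  0.35167045]
```

View pics/w3.png

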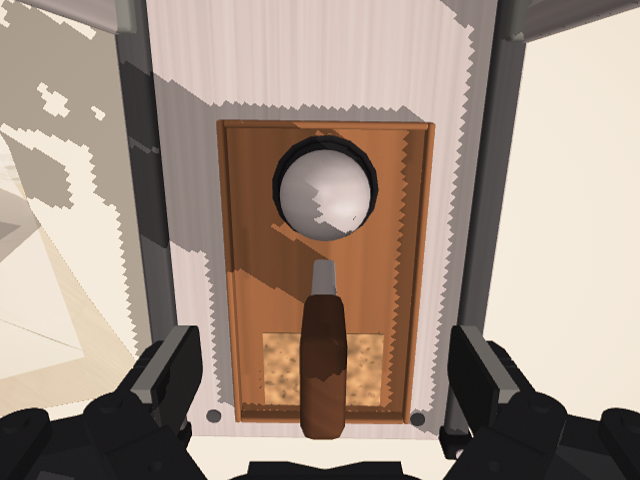

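The handle sits at column 323, centred between the fingers at columns 200 and 450, and the tray is within about 1° of the gripper. I'll close gently.

Call:
{"name": "play_rows", "arguments": {
  "rows": [
    [[0,0,0],[0,0,0.014]],
    [[0,0,0],[0,0,0.014]],
    [[0,0,0],[0,0,0.014]],
    [[0,0,0],[0,0,0.014]],
    [[0,0,0],[0,0,0.014]],
    [[0,0,0],[0,0,0.014]],
    [[0,0,0],[0,0,0.014]],
    [[0,0,0],[0,0,0.014]],
    [[0,0,0],[0,0,0.014]],
    [[0,0,0],[0,0,0.014]],
    [[0,0,0],[0,0,0.014]],
    [[0,0,0],[0,0,0.014]]
  ],
  "claw": -1,
  "newtons": 25
}}

```text
time: 9.93
tool_pos: [0.5062, -0.0422, 0.056]
tcp_rot: [-2.925, -1.146, 0.0]
wrist_force: [-3.3, 1.1, 4.6]
width: 0.157
grip_force: 30.7
```

Call:
{"name": "play_rows", "arguments": {
  "rows": [
    [[0,0,0],[0,0,0]],
    [[0,0,0],[0,0,0]],
    [[0,0,0],[0,0,0]],
    [[0,0,0],[0,0,0]]
  ],
  "newtons": 80
}}

```text
time: 10.27
tool_pos: [0.5062, -0.0422, 0.056]
tcp_rot: [-2.925, -1.146, 0.0]
wrist_force: [-2.5, 1.5, 5.8]
width: 0.154
grip_force: 78.1
```

```bash
python3 - <<'E'
from h import *
p,M=here(); c=cam("wrist"); save(c,"w4.png"); print(p, M.round(4).tolist())
step(p,M,[.609,-.303,.149],M)
E
```

```text
[ 0.50619657 -0.0422252   0.05603457] [[0.7338, 0.6793, -0.0004], [0.6793, -0.7338, 0.0001], [-0.0002, -0.0003, -1.0]]
[-0.407, 1.045, -0.372] [0.0, 0.0, 0.0]
```

View pics/w4.png

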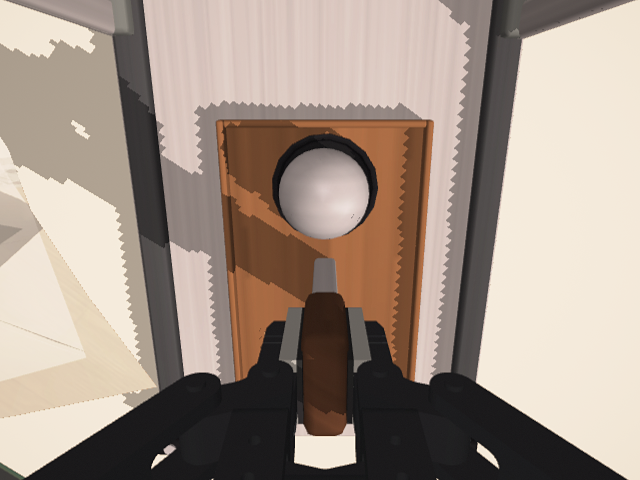

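Call:
{"name": "play_rows", "arguments": {
  "rows": [
    [[0,0,-0.002],[0,0,0]],
    [[0,0,-0.006],[0,0,0]],
    [[0,0,-0.013],[0,0,0]],
    [[0,0,-0.023],[0,0,0]],
    [[0,0,-0.036],[0,0,0]],
    [[0,0,-0.052],[0,0,0]],
    [[0,0,-0.071],[0,0,0]],
    [[0,0,-0.092],[0,0,0]],
    [[0,0,-0.115],[0,0,0]],
    [[0,0,-0.139],[0,0,0]],
    [[0,0,-0.163],[0,0,0]],
    [[0,0,-0.187],[0,0,0]],
    [[0,0,-0.21],[0,0,0]],
    [[0,0,-0.231],[0,0,0]],
    [[0,0,-0.25],[0,0,0]],
    [[0,0,-0.266],[0,0,0]],
    [[0,0,-0.279],[0,0,0]],
    [[0,0,-0.289],[0,0,0]],
    [[0,0,-0.296],[0,0,0]],
    [[0,0,-0.3],[0,0,0]]
  ]
}}

```text
time: 11.98
tool_pos: [0.5063, -0.0423, 0.1309]
tcp_rot: [-2.925, -1.146, -0.0]
wrist_force: [0.2, -0.0, -2.4]
width: 0.153
grip_force: 77.8
```

Call:
{"name": "play_rows", "arguments": {
  "rows": [
    [[0,0,-0.004],[0,0,0]],
    [[0,0,-0.012],[0,0,0]],
    [[0,0,-0.024],[0,0,0]],
    [[0,0,-0.037],[0,0,0]],
    [[0,0,-0.05],[0,0,0]],
    [[0,0,-0.061],[0,0,0]],
    [[0,0,-0.068],[0,0,0]],
    [[0,0,-0.072],[0,0,0]],
    [[0,0,-0.072],[0,0,0]],
    [[0,0,-0.072],[0,0,0]]
  ]
}}

```text
time: 12.82
tool_pos: [0.5063, -0.0423, 0.1488]
tcp_rot: [-2.925, -1.146, -0.0]
wrist_force: [0.2, 0.1, -2.3]
width: 0.152
grip_force: 77.8
```

```bash
python3 - <<'E'
from h import *
p,M=here(); c=cam("wrist"); save(c,"w5.png"); print(p, bot.read_state()["grip_force"])
step(p,M,[.609,-.303,.149],M)
E
```

```text
[ 0.50630813 -0.04225291  0.14879899] 77.82989144325256
[-0.407, 1.044, -0.001] [0.0, 0.0, 0.0]
```

View pics/w5.png

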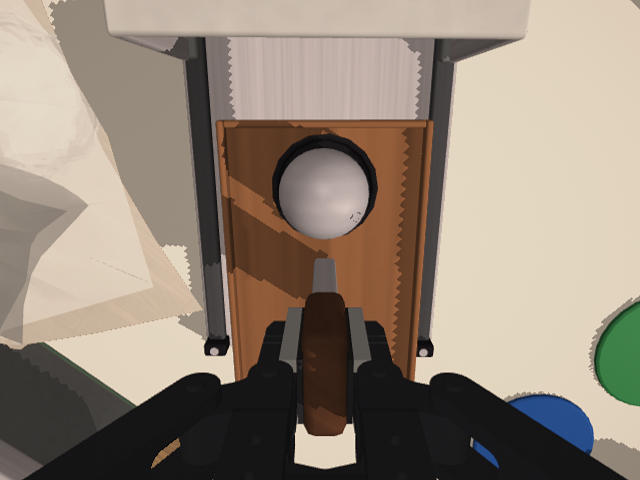

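The tray is lifted and level, with the ball in its dish at (325,193). Next is a smooth carry to the mat.

Call:
{"name": "play_rows", "arguments": {
  "rows": [
    [[-0.001,0.002,0],[0,0,0]],
    [[-0.003,0.008,0],[0,0,0]],
    [[-0.007,0.017,0],[0,0,0]],
    [[-0.011,0.029,0],[0,0,0]],
    [[-0.018,0.045,0],[0,0,0]],
    [[-0.025,0.063,0],[0,0,0]],
    [[-0.033,0.085,0],[0,0,0]],
    [[-0.042,0.109,0],[0,0,0]],
    [[-0.053,0.135,0],[0,0,0]],
    [[-0.064,0.163,0],[0,0,0]],
    [[-0.075,0.193,0],[0,0,0]],
    [[-0.088,0.226,0],[0,0,0]],
    [[-0.101,0.259,0],[0,0,0]],
    [[-0.115,0.294,0],[0,0,0]],
    [[-0.129,0.33,0],[0,0,0]],
    [[-0.143,0.367,0],[0,0,0]],
    [[-0.158,0.405,0],[0,0,0]],
    [[-0.173,0.444,0],[0,0,0]],
    [[-0.188,0.483,0],[0,0,0]],
    [[-0.204,0.522,0],[0,0,0]]
  ]
}}

```text
time: 14.53
tool_pos: [0.558, -0.1737, 0.1487]
tcp_rot: [-2.925, -1.146, -0.0]
wrist_force: [-0.0, 0.2, -3.0]
width: 0.151
grip_force: 77.8
```

Call:
{"name": "play_rows", "arguments": {
  "rows": [
    [[-0.016,0.039,0],[0,0,0]],
    [[-0.031,0.078,0],[0,0,0]],
    [[-0.046,0.117,0],[0,0,0]],
    [[-0.061,0.155,0],[0,0,0]],
    [[-0.075,0.192,0],[0,0,0]],
    [[-0.089,0.228,0],[0,0,0]],
    [[-0.103,0.263,0],[0,0,0]],
    [[-0.116,0.296,0],[0,0,0]],
    [[-0.129,0.329,0],[0,0,0]],
    [[-0.14,0.359,0],[0,0,0]],
    [[-0.151,0.387,0],[0,0,0]],
    [[-0.162,0.413,0],[0,0,0]],
    [[-0.171,0.437,0],[0,0,0]],
    [[-0.179,0.459,0],[0,0,0]],
    [[-0.186,0.477,0],[0,0,0]],
    [[-0.193,0.493,0],[0,0,0]],
    [[-0.197,0.505,0],[0,0,0]],
    [[-0.201,0.514,0],[0,0,0]],
    [[-0.203,0.52,0],[0,0,0]],
    [[-0.204,0.522,0],[0,0,0]]
  ]
}}

```text
time: 16.2
tool_pos: [0.6088, -0.3032, 0.1488]
tcp_rot: [-2.925, -1.146, -0.0]
wrist_force: [-0.3, 0.2, -2.4]
width: 0.152
grip_force: 77.8
```

Call:
{"name": "play_rows", "arguments": {
  "rows": [
    [[0,0,0],[0,0,0]],
    [[0,0,0],[0,0,0]],
    [[0,0,0],[0,0,0]],
    [[0,0,0],[0,0,0]],
    [[0,0,0],[0,0,0]],
    [[0,0,0],[0,0,0]],
    [[0,0,0],[0,0,0]],
    [[0,0,0],[0,0,0]],
    [[0,0,0],[0,0,0]],
    [[0,0,0],[0,0,0]],
    [[0,0,0],[0,0,0]],
    [[0,0,0],[0,0,0]]
  ]
}}

```text
time: 17.2
tool_pos: [0.6088, -0.3031, 0.1488]
tcp_rot: [-2.925, -1.146, -0.0]
wrist_force: [-0.6, -0.3, -2.4]
width: 0.156
grip_force: 77.8
```

```bash
python3 - <<'E'
from h import *
p,M=here(); w=cam("wrist"); c=cam("scene"); print(p, bot.read_state()["grip_force"])
cv2.imwrite("pics/f.png",np.hstack([cv2.resize(w["image"],(400,300)),cv2.resize(c["image"][150:450,200:600],(400,300))])[:,:,::-1])
E
```

```text
[ 0.60879579 -0.30310717  0.14878052] 77.84434676170349
```

View pics/f.png

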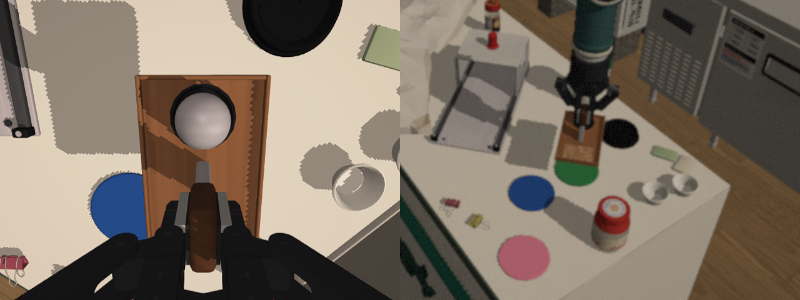

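The ball is in its dish at (202,117), the tray is level over the green mat, the hood is at its stop, and the jars stand where they were. I'm handing in.

```bash
python3 -c "
from workcell import bot
print(bot.finish_job())"
```

```text
the job is handed in; nothing more can be done
None
```

The job is handed in, with no verdict returned: the hood is at its far stop and the gripper is holding the tray level and still over the green mat, its underside about 10 cm above the counter and the ball in its dish.

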